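Change the capsule in the bench mill and hold it in the run position

TASK

Lift the finished grinding capsule straight up out of the bench mill's socket and set it down upright in the plastic tub (lower it in, do not drop it). Then fetch the next capsule standing on the bench, fit its two lugs into the slots of the mill's socket, push it fully down against the spring and turn it clockwise (seen from above) a quarter turn to the stop. The mill runs only while it is held like that and springs back when let go, so finish with the capsule still gripped, pushed fully down and turned to the stop; leave the other things on the bench where they are.

Things in the scene. Friction and masses are not known exactly. Their poses are not given: they have to be found in the camera images.
- mill: Bench mill fixed to the worktop: round white housing 130 mm in diameter, 80 mm high, with a steel collar (70 mm diameter) on top up to z = 92 mm. Origin: centre of its underside, z up; the socket is on its axis. Two opposite slots in the collar, at the mill's +y and -y, let the capsule's lugs in; a dark stroke on the cover marks each.
- socket (a point): Centre of the socket's mouth, level with the collar's top, 92 mm above the worktop; axes as the mill's. Bore 37.6 mm through the collar's 8 mm thick rim; slots 13 mm wide reach 27 mm from the axis. Lugs go down the slots; with their tops under the rim (84 mm above the worktop) they can turn clockwise below it.
- mill_plate (a joint): Spring plate in the socket, on which the capsule's foot stands: 0 = up (its top 18 mm below the mouth), 0.012 m = fully down. Takes 3 N at first, 10 N at the bottom. A capsule must be down over 0.007 to turn; let go when turned, it would rise to 0.007.
- mill_ring (a joint): Lock ring under the rim, driven by the capsule's lugs (0.08 rad of play either way): 0 = at the slots, grows clockwise seen from above, stop at 1.50 rad. Its spring takes 0.07 N m at first, 0.16 N m at the stop, and turns it back when let go.
- capsule_done: Finished grinding capsule, in the socket at the start: foot on the spring plate, lugs in the slots, not locked. Steel cylinder 34 mm in diameter, grey lid 39 mm wide at z = 61 to 70 mm, on it an upright wing grip 12 mm thick (x), 40 mm long (y), z = 70 to 98 mm. Origin: centre of its flat foot, z up. 0.12 to 0.25 kg.
- capsule_next: Next grinding capsule, the same in shape and size, standing upright on the worktop at the start. Both have two opposite lugs on +y and -y, in line with the wing: 9 mm wide, z = 10 to 17 mm, reaching 24 mm from the axis; a half turn gives the same fit.
- tub: Open white plastic tub, dye stained, loose, 118 (x) x 172 (y) x 54 mm high, sloping walls; origin centre of its underside. Flat floor about 80 mm (x) by 125 mm (y), 4 to 6 mm above the underside. (A tall analyser with a screen stands fixed at the right of the work, a microscope at the left: swing the arm in clear of both.)
- tape_roll: Bystander: orange roll of tape lying flat, 60 mm diameter, 18 mm high.
- petri: Bystander: petri dish, 60 mm diameter, 14 mm high.
- forceps: Bystander: steel forceps lying flat, 128 mm long (y), 8 mm high.
- timer: Bystander: white countdown timer, 22 x 62 x 64 mm.
- slide_pack_2: Bystander: carton of glass slides standing on edge, 30 x 80 x 52 mm.

How it is judged:
By the outcome, as a careful person would: the job done as asked, in the order asked, and still so for the second after the job is handed in, while the arm keeps its last pose, push and grip.
It also fails if it takes over 61 s, if anything falls off the work surface, if the arm or the gripper's body presses on something with over 40 N, if the wrist force passes 120 N, or if a joint passes its speed limit or range.

ROBOT

A 6-joint arm with a two-finger parallel gripper is mounted at the origin on a cart in front of the work surface, level with it; the furniture and walls round the work are solid. World frame = base frame: x ahead of the robot, y to its left, z up, the work surface at z = 0. Lengths are in m, angles in rad, forces in N, time in s.
With the tool pointing down it reaches from about 0.375 to 0.9 m from the base axis. Payload 3.1 kg.
Tool frame: the origin (TCP) lies between the finger pads; the fingertips stand 8 mm ahead of it and the grasp point (between the pads) lies 11 mm behind it; z points along the fingers, y is the line along which they close (so a half turn about z gives the same grasp; the last joint's range is limited). The gripper opens to 85 mm and grips with 20 to 120 N. Pads are 22 mm wide; open, the fingers measure 114 mm over their backs; the gripper's body (76 mm by 85 mm) begins 54 mm behind the grasp point. The pads swing forward as they close: fully open they stand 13 mm farther back than shut.
Start: joints at [-1.304, 0.527, 1.433, -0, 1.181, -0.178], TCP at [0.27, -0.564, 0.239] pointing down, gripper open.
Joint ranges: [-3.08, 3.08], [-0.75, 2.2], [0.22, 2.44], [-1.43, 4.57], [0, 2.65], [-2.85, 2.85]. Speed limits (rad/s): [2.79, 2.79, 3.14, 3.14, 3.14, 3.14].

INTERFACE

Orientations are given as a unit quaternion [x, y, z, w].
In Python, from station import readout, cams, sign_off gives the robot as it stands.
- The arm moves only by the tool send_rows, never from a script. Its argument "commands" is text: rows parted by semicolons, each of 5 numbers parted by spaces: the finger opening in mm, from 0 to 85.4, then the shift along the tool's x, y, z each as a share of 0.02 m, from -1 to 1, then the turn about the tool's z as a share of 4 degrees, from -1 to 1. In form: grip dx dy dz spin; .... A call has 1 to 20 rows; each row shifts and turns the commanded pose from where the row before left it, along the tool's axes as they then stand; what a row does not reach is not made up. A row lasts 1/12 s, in which the tool goes at most 41.7 mm and 7.16 degrees, less where a joint would pass 70% of its speed; a pose out of reach is approached as far as the arm can. A call with a number of a shift or a turn outside -1 to 1 is refused whole. A call with a gripper value outside its range is refused whole. The fingers move at their own pace and stop on an object; "grip_force" is the grip in N (left out, the last holds). Time passes only in rows, so rows that do not move let the fingers close. It gives the time, the measured TCP pose, the force, the opening and the grip force at its end, in the units of the state.
- readout.sense(): the state, without advancing time (a new reading comes with each control period).
- cams.snapshot(name): name is "side" or "top" or "wrist"; returns a dict with "pixels" (480x640x3 uint8, red, green, blue), "intrinsics" (3x3 intrinsics, pixels), "dist" ([k1, k2, p1, p2, k3] as OpenCV has them; the pictures are not rectified), "eye" and "rotation" of the camera in the world. Camera axes: x right, y down, z forward; pixel columns grow to the right and rows downward; lengths in m; the calibration is good to about 2 mm. A picture is of the moment at which its call begins. There is no depth.
- sign_off(): hands the job in; it is judged then, once.
The state is a dict: "t": time; "q": joint angles; "qd": joint speeds; "tau": joint torques, N m; "tcp_pos": TCP position; "tool_rot": TCP orientation; "force": force on the tool from outside, world axes, zero at the start; "ft_torque": the same for the moment, N m; "finger_gap": opening from 0.0 (shut) to 1.0 (fully open); "gripper_force": force on a finger pad.
Only numpy, scipy, OpenCV 4.12 (cv2) and the standard library are available. Lean on these libraries where they do the work, as an engineer would, in place of code of your own. Each camera call takes 0.05 s, during which the arm holds its last target. There are 200 camera calls.

## Working session

There is one attempt and no reset: what is moved stays moved. The work goes in short steps, Python scripts to look and compute and a tool call to move; the robot and the scene stay as the last step left them, time stands still between calls to the robot, and variables do not carry over. Pictures are saved under pics/ and viewed, at most 10 in all, crops included, and the job is handed in when it is done.

Besides the shell and the picture viewer there is one more tool, called after "Request:" as name(argument=value, ...) on one line, values as JSON. send_rows: Moves the arm, as the interface text tells. Its arguments: {"type":"object","properties":{"commands":{"type":"string"},"grip_force":{"type":"number"}},"required":["commands"]}

```bash
mkdir -p pics; ls
cat > h.py <<'E'
import numpy as np, cv2, json
from scipy.spatial.transform import Rotation as R
from station import readout, cams, sign_off
def snap(n,f=None):
    s=cams.snapshot(n)
    if f: cv2.imwrite('pics/'+f,s['pixels'][:,:,::-1])
    return s
def ray(s,px,z):
    K=np.array(s['intrinsics'],float);d=np.array(s['dist'],float)
    p=cv2.undistortPoints(np.array(px,float).reshape(-1,1,2),K,d).reshape(-1,2)
    v=np.c_[p,np.ones(len(p))]@np.array(s['rotation']).T
    e=np.array(s['eye']); return e+v*((z-e[2])/v[:,2])[:,None]
def proj(s,P):
    K=np.array(s['intrinsics'],float);d=np.array(s['dist'],float);Rm=np.array(s['rotation'])
    rv=cv2.Rodrigues(Rm.T)[0];return cv2.projectPoints(np.array(P,float).reshape(-1,1,3),rv,-Rm.T@np.array(s['eye']),K,d)[0].reshape(-1,2)
E
python3 - <<'E'
from h import *
for n in('top','side'):
    s=snap(n,n+'0.png');print(n,np.array(s['eye']),np.array(s['rotation']).round(3).tolist(),s['intrinsics'])
st=readout.sense();print(st);print(R.from_quat(st['tool_rot']).as_matrix().round(3) if len(st['tool_rot'])==4 else 0)
E
```

```text
pics
top [ 0.4749758  -0.00536618  0.98666177] [0.711, -0.701, 0.048, -0.033] [[449.56850435   0.         320.66710976]
 [  0.         449.56850435 241.30979351]
 [  0.           0.           1.        ]]
side [-0.30412291  0.16605602  1.00310869] [-0.601, 0.704, -0.291, 0.24] [[557.4747102    0.         320.47656001]
 [  0.         557.4747102  241.97556391]
 [  0.           0.           1.        ]]
{'t': 0.1, 'q': array([-1.30351027e+00,  5.28374830e-01,  1.43378611e+00,  2.35471308e-05,
        1.18140357e+00, -1.78509004e-01]), 'qd': array([ 2.79060662e-04, -2.19157950e-03, -4.09219594e-03, -1.00800866e-03,
        2.33018236e-05,  2.01995590e-04]), 'tau': array([ 1.89808566e-04, -4.43306243e+01, -1.78586161e+01, -2.47436674e-04,
        3.89071574e-03,  9.89029445e-07]), 'tcp_pos': array([ 0.26934184, -0.56328362,  0.23842666]), 'tool_rot': array([ 9.75261543e-01,  2.21051917e-01, -3.28724893e-05, -9.85440586e-04]), 'force': array([ 0.33273762, -0.30468672,  0.45963039]), 'ft_torque': array([ 0.03248981,  0.01806563, -0.0007861 ]), 'gripper_force': 0.0, 'finger_gap': 1.0066239353459865}
[[ 0.902  0.431 -0.   ]
 [ 0.431 -0.902  0.002]
 [ 0.    -0.002 -1.   ]]
```

View pics/top0.png

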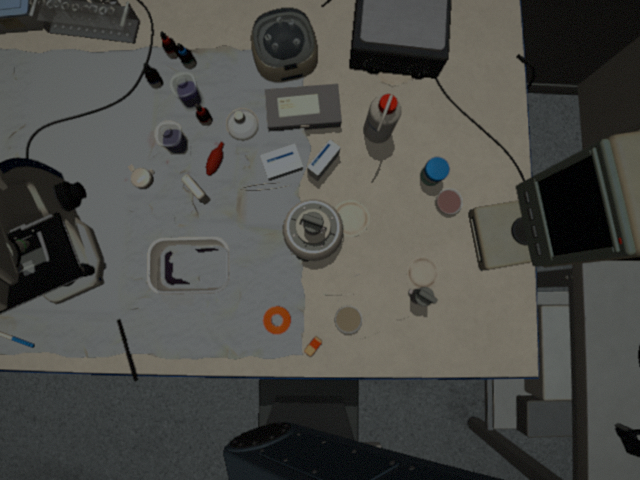

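View pics/side0.png

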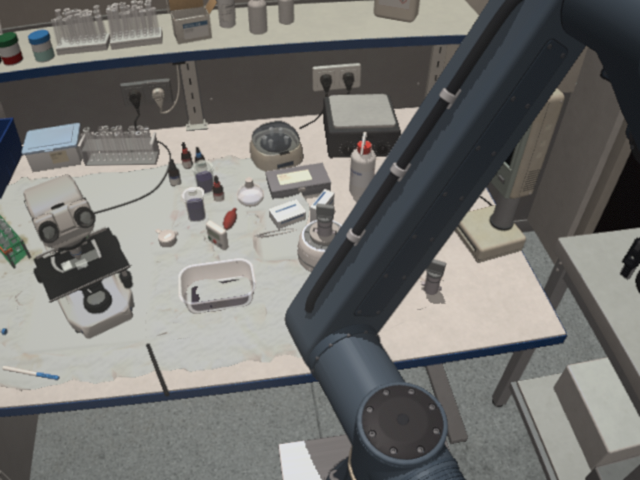

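The top view shows the mill at about (313,230) with the done capsule's wing at (313,222). The next capsule is at (424,297) and the tub at (188,264). The side view shows the same layout, with the arm partly in the way. The camera rotation is a quaternion, so I'll handle it that way.

```bash
sed -i "s/np.array(s\['rotation'\])/R.from_quat(s['rotation']).as_matrix()/" h.py
python3 - <<'E'
from h import *
s=snap('top');im=s['pixels'][:,:,::-1]
a=cv2.resize(im[190:320,140:240],None,fx=4,fy=4,interpolation=cv2.INTER_CUBIC)
b=cv2.resize(im[190:320,270:370],None,fx=4,fy=4,interpolation=cv2.INTER_CUBIC)
c=cv2.resize(im[245:320,390:460],None,fx=5.6,fy=5.6,interpolation=cv2.INTER_CUBIC)
o=np.zeros((520,800,3),np.uint8);o[:,:400]=b;o[:420,400:792]=c[:420]
cv2.imwrite('pics/crop.png',o)
print('mill top cover',ray(s,[[313,230]],.085),'wing',ray(s,[[313,222]],.17))
print('next lid',ray(s,[[424,297]],.085))
print('tub rim',ray(s,[[148,238],[228,238],[228,292],[148,292]],.054))
E
```

```text
mill top cover [[ 0.60104541 -0.00835149  0.085     ]] wing [[ 0.6039983  -0.00786286  0.17      ]]
next lid [[ 0.46856296 -0.23325919  0.085     ]]
tub rim [[0.58351422 0.33682627 0.054     ]
 [0.58592742 0.16868539 0.054     ]
 [0.47390595 0.16489291 0.054     ]
 [0.47115875 0.33089094 0.054     ]]
```

View pics/crop.png

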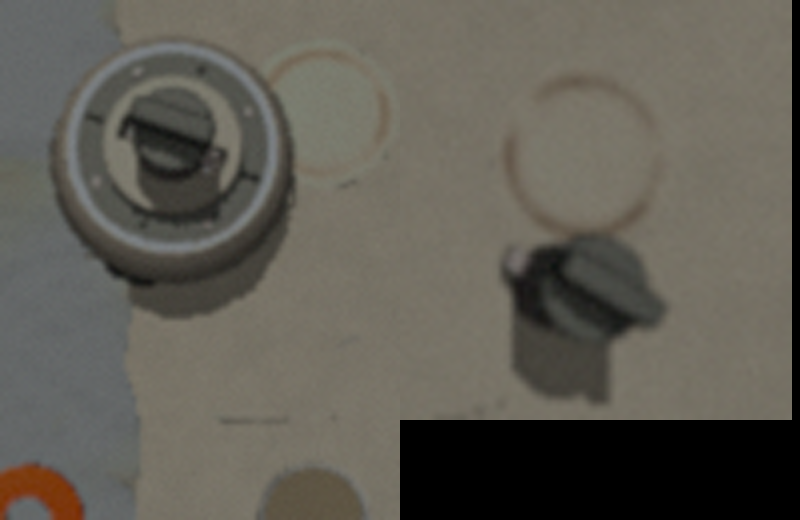

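The left crop shows the mill's strokes at crop (93,117) and (250,178), with the wing running parallel to the line between them. The right crop shows the next capsule's wing running from (575,250) to (655,310).

Run:
```python
from h import *
s=snap('top')
def ang(p): d=p[1]-p[0]; return np.degrees(np.arctan2(d[1],d[0]))
m=ray(s,[[293.25,219.25],[332.5,234.5]],.08);print('mill',m.mean(0),np.linalg.norm(m[1]-m[0]),'stroke dir',ang(m))
w=ray(s,[[301.5,218.7],[325.5,228]],.172);print('wing',w,ang(w),np.linalg.norm(w[1]-w[0]))
w=ray(s,[[421.25,289.6],[436,301]],.098);print('next',w,ang(w),np.linalg.norm(w[1]-w[0]),w.mean(0))
im=s['pixels'];hsv=cv2.cvtColor(im,cv2.COLOR_RGB2HSV)
# wrist cam pose rel to tool
w=cams.snapshot('wrist');st=readout.sense();T=R.from_quat(st['tool_rot'])
print('cam in tool',T.inv().apply(np.array(w['eye'])-st['tcp_pos']),(T.inv()*R.from_quat(w['rotation'])).as_matrix().round(2).tolist())
print(w['intrinsics'][0])
```

```text
mill [ 0.60818839 -0.00797551  0.08      ] 0.08587328154776794 stroke dir -110.57610976358676
wing [[ 0.60948155  0.01331216  0.172     ]
 [ 0.59292197 -0.03089501  0.172     ]] -110.53546299996763 0.04720691484806794
next [[ 0.48321221 -0.22460617  0.098     ]
 [ 0.46095134 -0.25399191  0.098     ]] -127.14537086651052 0.036865546423053515 [ 0.47208178 -0.23929904  0.098     ]
cam in tool [ 0.06642888  0.00059664 -0.13463492] [[0.0, -0.97, -0.26], [1.0, 0.0, 0.0], [-0.0, -0.26, 0.97]]
[385.42119947   0.         324.84944553]
```

Request:
send_rows(commands="85 .97 -.64 0 0;85 .97 -.64 0 0;85 .97 -.64 0 0;85 .97 -.64 0 0;85 .97 -.64 0 0;85 .97 -.64 0 0;85 .97 -.64 0 0;85 .97 -.64 0 0;85 .97 -.64 0 0;85 .97 -.64 0 0;85 .97 -.64 0 0;85 .97 -.64 0 0;85 .97 -.64 0 0;85 .97 -.64 0 0;85 .97 -.64 0 0;85 .97 -.64 0 0;85 .97 -.64 0 0;85 .97 -.64 0 0;85 .97 -.64 0 0;85 .97 -.64 0 0", grip_force=40)

```text
t: 1.92
tcp_pos: [0.5096, -0.1645, 0.2393]
tool_rot: [0.975, 0.221, -0.0, -0.0]
force: [-0.6, -0.1, 0.6]
finger_gap: 0.995
gripper_force: 0.0
```

Request:
send_rows(commands="85 .97 -.64 0 0;85 .97 -.64 0 0;85 .97 -.64 0 0;85 .97 -.64 0 0;85 .97 -.64 0 0;85 .97 -.64 0 0;85 .97 -.64 0 0;85 .97 -.64 0 0;85 0 0 0 -1;85 0 0 0 -1;85 0 0 0 -1;85 0 0 0 -1;85 0 0 0 -1;85 0 0 0 -1;85 0 0 0 -1;85 0 0 0 -1;85 0 0 0 -1;85 0 0 0 -1;85 0 0 0 -1;85 0 0 0 0")

```text
t: 3.58
tcp_pos: [0.605, -0.0063, 0.2392]
tool_rot: [0.821, 0.571, -0.0, -0.0]
force: [-0.7, 0.3, -0.3]
finger_gap: 0.996
gripper_force: 0.0
```

```bash
cat >> h.py <<'E'
def yaw():
    y=R.from_quat(readout.sense()['tool_rot']).as_matrix()[:,1];return np.degrees(np.arctan2(y[1],y[0]))
E
python3 - <<'E'
from h import *
s=snap('wrist','w1.png');st=readout.sense();print(st['tcp_pos'],yaw(),st['q'],st['force'],st['t'])
np.save('w1.npy',s,allow_pickle=True)
E
```

```text
[ 0.60499123 -0.00628757  0.23918871] -20.539245123942592 [-1.94902489e-01  5.00629547e-01  1.48455246e+00  2.48290745e-06
  1.15669065e+00  1.63573959e-01] [-0.49560517 -0.83443745  0.83395613] 3.6333
```

View pics/w1.png

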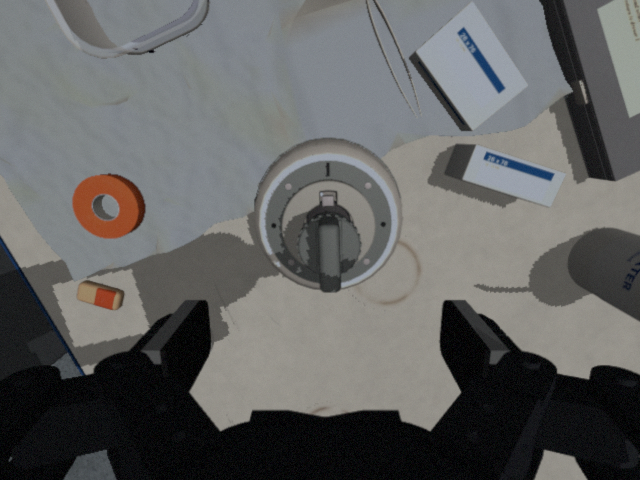

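The wrist view shows the mill centred near (330,222), with a stroke at (327,170). The wing runs vertically from about (329,215) to (331,290), so the yaw is nearly right.

Run:
```python
from h import *
s=np.load('w1.npy',allow_pickle=True).item();st=readout.sense();T=R.from_quat(st['tool_rot'])
f=lambda n,p,z:[print(n,P.round(4),'tool',T.inv().apply(P-st['tcp_pos']).round(4)) for P in ray(s,p,z)]
f('ring LR',[[260,222],[401,222]],.08)
f('ring TB',[[329,153],[329,289]],.08)
f('stroke',[[327,170]],.08)
f('wingtop near',[[331,291],[329,214]],.172)
im=s['pixels'].astype(int).sum(2)
for y in(230,250,270,280): print(y,im[y,305:355].tolist())
```

```text
ring LR [0.5601 0.0137 0.08  ] tool [ 0.003  -0.049   0.1592]
ring LR [ 0.6629 -0.0245  0.08  ] tool [0.0033 0.0607 0.1592]
ring TB [0.6285 0.0442 0.08  ] tool [0.0555 0.0043 0.1592]
ring TB [ 0.5911 -0.0573  0.08  ] tool [-0.0527  0.005   0.1592]
stroke [0.6228 0.033  0.08  ] tool [0.043  0.0029 0.1592]
wingtop near [ 0.6036 -0.0237  0.172 ] tool [-0.0168  0.0048  0.0672]
wingtop near [0.6177 0.0179 0.172 ] tool [0.0271 0.0034 0.0672]
230 [262, 206, 168, 155, 152, 161, 162, 154, 153, 148, 158, 143, 142, 156, 180, 200, 228, 242, 265, 265, 270, 275, 284, 278, 279, 279, 293, 291, 291, 292, 276, 255, 227, 193, 181, 225, 239, 249, 280, 278, 283, 283, 274, 284, 287, 278, 281, 282, 260, 244]
250 [277, 210, 175, 172, 158, 153, 163, 162, 156, 153, 152, 150, 152, 124, 145, 183, 219, 226, 258, 261, 275, 266, 270, 280, 280, 274, 276, 280, 288, 283, 282, 275, 258, 215, 191, 241, 259, 261, 271, 273, 282, 275, 274, 275, 279, 277, 272, 288, 272, 286]
270 [165, 161, 161, 163, 165, 159, 140, 143, 147, 150, 156, 155, 145, 149, 136, 171, 197, 212, 241, 263, 268, 252, 273, 276, 279, 272, 272, 266, 269, 280, 278, 272, 256, 241, 210, 145, 123, 135, 138, 152, 148, 142, 199, 244, 274, 269, 275, 262, 267, 278]
280 [312, 272, 243, 224, 199, 180, 163, 166, 160, 166, 144, 160, 165, 158, 137, 117, 139, 144, 138, 157, 154, 156, 159, 159, 156, 152, 161, 161, 152, 161, 170, 147, 151, 135, 120, 140, 223, 267, 278, 277, 292, 294, 315, 327, 375, 400, 438, 479, 487, 487]
```

Request:
send_rows(commands="60 .1 .24 .8 0;60 0 0 .8 0;60 0 0 .8 0;60 0 0 .8 0;50 0 0 .5 0;40 0 0 .45 0;25 0 0 0 0;0 0 0 0 0;0 0 0 0 0;0 0 0 0 0;0 0 0 0 0;0 0 0 0 0", grip_force=60)

```text
t: 4.63
tcp_pos: [0.6105, -0.0061, 0.1567]
tool_rot: [0.821, 0.57, 0.0, 0.0]
force: [-0.2, 0.1, -0.9]
finger_gap: 0.129
gripper_force: 59.9
```

Run:
```python
from h import *
st=readout.sense();print(st['tcp_pos'],yaw(),st['force'],st['ft_torque'],st['gripper_force'],st['finger_gap']*85.4)
```

```text
[ 0.61045075 -0.00612234  0.15673312] -20.461785617670095 [-0.22728234  0.05762645 -0.88123855] [ 0.0539248  -0.03234074 -0.01507622] 59.91238474845886 10.982314369024483
```

Request:
send_rows(commands="0 0 0 -.4 0;0 0 0 -.7 0;0 0 0 -.9 0;0 0 0 -1 0;0 0 0 -1 0;0 .75 -.59 0 0;0 .75 -.59 0 0;0 .75 -.59 0 0;0 .75 -.59 0 0;0 .75 -.59 0 0;0 .75 -.59 0 0;0 .75 -.59 0 0;0 .75 -.59 0 0;0 .75 -.59 0 0;0 .75 -.59 0 0;0 .75 -.59 0 0;0 .75 -.59 0 0;0 .75 -.59 0 0;0 .75 -.59 0 0")

```text
t: 6.22
tcp_pos: [0.5287, 0.2493, 0.2372]
tool_rot: [0.821, 0.57, 0.001, 0.0]
force: [-0.6, -0.2, -1.7]
finger_gap: 0.127
gripper_force: 59.8
```

Run:
```python
from h import *
s=snap('wrist');t=snap('top');o=np.zeros((480,800,3),np.uint8);o[:,:640]=s['pixels'][:,:,::-1]
c=cv2.resize(t['pixels'][200:320,120:280,::-1],(160,120));o[:120,640:]=c;o[130:250,640:]=t['pixels'][190:310,270:430,::-1]
cv2.imwrite('pics/w2.png',o);np.save('w2.npy',s,allow_pickle=True)
st=readout.sense();print(st['tcp_pos'],yaw(),st['force'],st['finger_gap']*85.4,st['t'])
```

```text
[0.5278126  0.25088341 0.23709551] -20.280018791743753 [-0.13657058 -0.28759682 -2.0496922 ] 11.191237526503022 6.3167
```

View pics/w2.png

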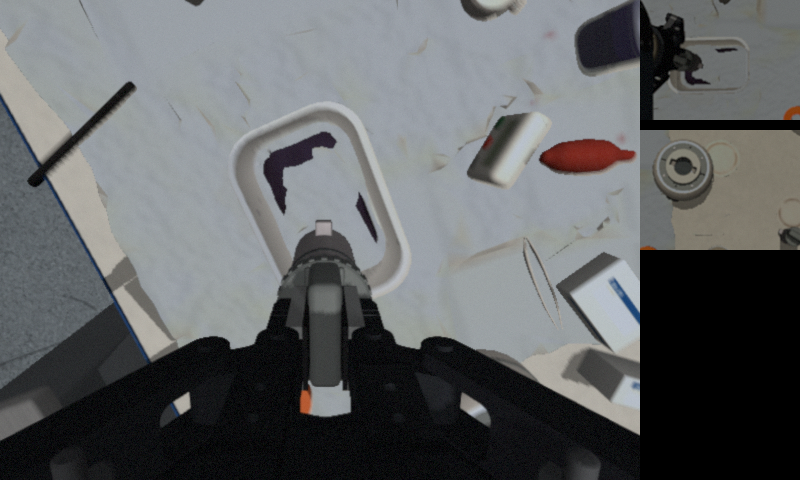

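The capsule hangs upright over the tub. The tub's far end is at about (290,115), its right-hand side runs from (360,120) to (408,260), and the socket is now empty.

Run:
```python
from h import *
s=np.load('w2.npy',allow_pickle=True).item();st=readout.sense()
print(ray(s,[[240,140],[350,105],[408,255],[375,294]],.054).round(4))
print('floor',ray(s,[[265,150],[335,130],[380,240]],.005).round(4))
for e in([.5278,.2508,.005],): print(proj(s,[e]))
```

```text
[[0.4896 0.333  0.054 ]
 [0.5804 0.3272 0.054 ]
 [0.5866 0.1947 0.054 ]
 [0.5485 0.1705 0.054 ]]
floor [[0.498  0.3202 0.005 ]
 [0.5647 0.3143 0.005 ]
 [0.5706 0.2013 0.005 ]]
[[321.5873634  208.44279428]]
```

Request:
send_rows(commands="0 0 0 1 0;0 0 0 1 0;0 0 0 1 0;0 0 0 1 0;0 0 0 1 0;0 0 0 1 0;0 0 0 .7 0;0 0 0 .3 0;0 0 0 .1 0;0 0 0 .1 0;0 0 0 0 0")

```text
t: 7.23
tcp_pos: [0.5297, 0.2484, 0.093]
tool_rot: [0.821, 0.57, 0.001, 0.0]
force: [-0.5, 0.3, -1.2]
finger_gap: 0.127
gripper_force: 59.9
```

Request:
send_rows(commands="0 0 0 .08 0;0 0 0 .08 0;0 0 0 0 0")

```text
t: 7.48
tcp_pos: [0.5291, 0.2485, 0.0895]
tool_rot: [0.821, 0.57, 0.0, 0.0]
force: [-0.3, -0.2, -2.1]
finger_gap: 0.128
gripper_force: 59.9
```

Request:
send_rows(commands="0 0 0 .08 0;0 0 0 .04 0;0 0 0 0 0")

```text
t: 7.73
tcp_pos: [0.5288, 0.2484, 0.0866]
tool_rot: [0.821, 0.57, -0.0, -0.0]
force: [-0.3, -0.8, -2.1]
finger_gap: 0.129
gripper_force: 59.9
```

Request:
send_rows(commands="0 0 0 .06 0;0 0 0 0 0")

```text
t: 7.9
tcp_pos: [0.529, 0.2485, 0.0861]
tool_rot: [0.821, 0.57, 0.0, 0.0]
force: [-1.0, -0.2, 2.4]
finger_gap: 0.127
gripper_force: 60.6
```

Request:
send_rows(commands="0 0 0 .06 0;0 0 0 0 0")

```text
t: 8.07
tcp_pos: [0.5291, 0.2486, 0.086]
tool_rot: [0.821, 0.57, 0.0, 0.0]
force: [-2.4, -0.5, 10.2]
finger_gap: 0.122
gripper_force: 61.7
```

Request:
send_rows(commands="0 0 0 -.05 0;20 0 0 0 0;30 0 0 0 0;40 0 0 0 0;50 0 0 0 0;60 0 0 -.3 0;70 0 0 -1 0;85 0 0 -1 0;85 0 0 -1 0;85 0 0 -1 1;85 0 0 -1 1;85 0 0 -1 1;85 0 0 0 1;85 0 0 0 .17")

```text
t: 9.23
tcp_pos: [0.5298, 0.2487, 0.2133]
tool_rot: [0.896, 0.444, 0.002, 0.0]
force: [0.4, 1.1, -0.2]
finger_gap: 0.99
gripper_force: 0.0
```

Request:
send_rows(commands="85 -.96 .565 0 0;85 -.96 .565 0 0;85 -.96 .565 0 0;85 -.96 .565 0 0;85 -.96 .565 0 0;85 -.96 .565 0 0;85 -.96 .565 0 0;85 -.96 .565 0 0;85 -.96 .565 0 0;85 -.96 .565 0 0;85 -.96 .565 0 0;85 -.96 .565 0 0;85 -.96 .565 0 0;85 -.96 .565 0 0;85 -.96 .565 0 0;85 -.96 .565 0 0;85 -.96 .565 0 0;85 -.96 .565 0 0;85 -.96 .565 0 0;85 -.96 .565 0 0")

```text
t: 10.9
tcp_pos: [0.4764, -0.1949, 0.2107]
tool_rot: [0.895, 0.446, -0.0, -0.001]
force: [0.0, 0.8, -0.1]
finger_gap: 0.997
gripper_force: 0.0
```

Request:
send_rows(commands="85 -.96 .565 0 0;85 -.96 .565 0 0;85 0 0 0 0;85 0 0 0 0")

```text
t: 11.23
tcp_pos: [0.4715, -0.239, 0.2106]
tool_rot: [0.896, 0.444, -0.0, -0.001]
force: [0.4, 0.1, 0.5]
finger_gap: 0.996
gripper_force: 0.0
```

Run:
```python
from h import *
s=snap('wrist');t=snap('top');o=np.zeros((480,800,3),np.uint8);o[:,:640]=s['pixels'][:,:,::-1]
o[:120,640:]=t['pixels'][200:320,120:280,::-1];o[130:250,640:]=t['pixels'][190:310,270:430,::-1]
cv2.imwrite('pics/w3.png',o);np.save('w3.npy',s,allow_pickle=True)
st=readout.sense();print(st['tcp_pos'],yaw(),st['force'],st['q'],st['t'])
```

```text
[ 0.47145508 -0.23738458  0.21076066] -37.105674588808945 [-0.01043534 -0.17213912  0.16662592] [-6.78537907e-01  4.36602640e-01  1.70474237e+00  4.50165998e-04
  1.00252022e+00 -3.11639075e-02] 11.3333
```

View pics/w3.png

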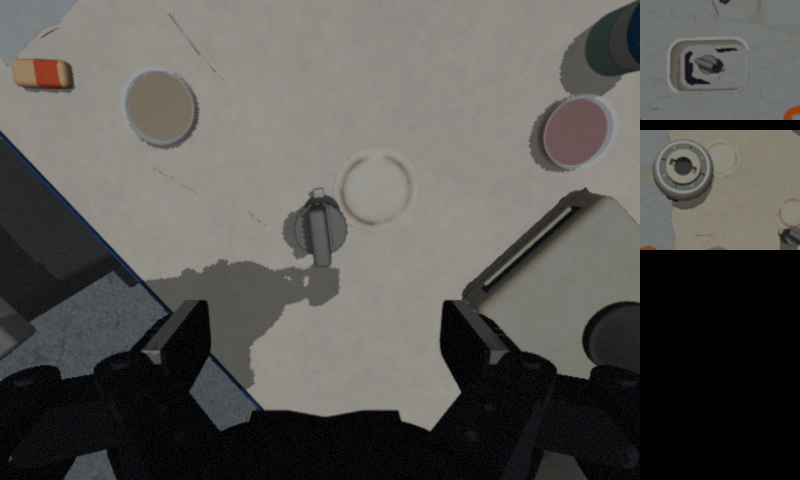

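The done capsule stands upright in the tub. In the wrist view the next capsule's wing runs from about (318,202) to (321,267), almost vertical and a little left of centre.

Run:
```python
from h import *
s=np.load('w3.npy',allow_pickle=True).item();st=readout.sense();T=R.from_quat(st['tool_rot'])
im=s['pixels'].astype(int).sum(2)
for y in(212,222,232,242,252,260): print(y,im[y,298:348].tolist())
P=ray(s,[[321,267],[317,203]],.098);print(P,T.inv().apply(P-st['tcp_pos']))
P=ray(s,[[318.5,191]],.0135);print('lug',T.inv().apply(P-st['tcp_pos']))
```

```text
212 [222, 185, 157, 190, 228, 238, 232, 202, 163, 151, 141, 157, 191, 208, 209, 229, 235, 241, 234, 240, 244, 249, 253, 248, 228, 204, 173, 136, 208, 260, 240, 247, 273, 275, 268, 281, 269, 280, 274, 261, 232, 206, 194, 241, 336, 393, 404, 390, 375, 351]
222 [272, 266, 273, 235, 185, 153, 160, 162, 145, 150, 140, 158, 196, 223, 254, 260, 259, 271, 267, 276, 282, 279, 291, 290, 282, 250, 228, 190, 147, 193, 262, 244, 239, 251, 274, 275, 268, 275, 271, 273, 279, 277, 274, 262, 263, 277, 241, 276, 370, 410]
232 [268, 264, 269, 261, 232, 179, 162, 151, 150, 164, 147, 123, 141, 180, 203, 241, 263, 264, 261, 263, 269, 277, 278, 274, 279, 267, 258, 243, 209, 168, 175, 236, 262, 229, 249, 266, 270, 273, 272, 269, 270, 269, 267, 273, 273, 275, 268, 241, 237, 309]
242 [218, 259, 263, 268, 273, 260, 234, 182, 160, 148, 163, 147, 140, 133, 179, 210, 238, 250, 266, 269, 267, 269, 277, 273, 265, 272, 263, 268, 252, 218, 167, 160, 234, 253, 238, 248, 271, 267, 273, 276, 276, 272, 261, 253, 245, 306, 380, 406, 419, 424]
252 [245, 249, 254, 248, 249, 246, 248, 249, 231, 202, 165, 148, 143, 134, 133, 177, 194, 227, 251, 252, 263, 266, 267, 250, 266, 270, 257, 274, 262, 244, 237, 188, 150, 196, 286, 340, 382, 392, 407, 412, 408, 425, 423, 411, 412, 410, 419, 416, 412, 414]
260 [431, 430, 428, 437, 433, 428, 433, 430, 424, 429, 420, 435, 431, 437, 419, 326, 213, 197, 222, 251, 265, 258, 250, 263, 257, 266, 256, 260, 262, 254, 238, 233, 208, 314, 396, 422, 427, 419, 414, 416, 421, 419, 424, 423, 415, 417, 417, 411, 412, 412]
[[ 0.45963882 -0.2521162   0.098     ]
 [ 0.48402921 -0.21587738  0.098     ]] [[-0.0189281  -0.00028155  0.11275309]
 [ 0.02468763 -0.00269203  0.11277814]]
lug [[ 0.02140896 -0.00294403  0.19727746]]
```

Request:
send_rows(commands="85 .05 -.05 0 -1;70 0 0 0 -.6;60 0 0 1 0;60 0 0 1 0;60 0 0 1 0;60 0 0 1 0;60 0 0 1 0;60 0 0 .9 0;40 0 0 .45 0;25 0 0 0 0;10 0 0 0 0;0 0 0 0 0;0 0 0 0 0;0 0 0 0 0;0 0 0 0 0;0 0 0 0 0", grip_force=60)

```text
t: 12.67
tcp_pos: [0.4722, -0.2372, 0.085]
tool_rot: [0.869, 0.494, 0.0, 0.001]
force: [-0.8, 1.2, 2.4]
finger_gap: 0.125
gripper_force: 62.0
```

Run:
```python
from h import *
st=readout.sense();print(st['tcp_pos'],yaw(),st['force'],st['ft_torque'],st['gripper_force'],st['finger_gap']*85.4)
```

```text
[ 0.47216763 -0.23723586  0.08499367] -30.743365047429265 [-0.75214238  1.16142523  2.37031609] [ 0.07596392 -0.01623867  0.01534315] 62.03496694564819 10.713435985208166
```

Request:
send_rows(commands="0 0 0 -.3 0;0 0 0 -.8 0;0 0 0 -1 0;0 0 0 -1 0;0 0 0 -1 0;0 0 0 -1 0;0 0 0 -1 0;0 0 0 -1 0;0 0 0 -.5 -.9;0 0 0 0 -.9;0 0 0 0 -.77", grip_force=90)

```text
t: 13.58
tcp_pos: [0.472, -0.2372, 0.2378]
tool_rot: [0.821, 0.572, 0.0, 0.001]
force: [-0.1, 0.0, -1.9]
finger_gap: 0.121
gripper_force: 89.4
```

Request:
send_rows(commands="0 .945 .174 0 0;0 .945 .174 0 0;0 .945 .174 0 0;0 .945 .174 0 0;0 .945 .174 0 0;0 .945 .174 0 0;0 .945 .174 0 0;0 .945 .174 0 0;0 .945 .174 0 0;0 .945 .174 0 0;0 .945 .174 0 0;0 .945 .174 0 0;0 .945 .174 0 0;0 .945 .174 0 0;0 0 0 0 0;0 0 0 0 0")

```text
t: 14.92
tcp_pos: [0.6097, -0.0054, 0.2362]
tool_rot: [0.821, 0.571, -0.0, -0.0]
force: [0.6, 0.7, -3.1]
finger_gap: 0.119
gripper_force: 89.4
```

Run:
```python
from h import *
s=snap('wrist');np.save('w4.npy',s,allow_pickle=True)
a=np.load('w2.npy',allow_pickle=True).item()['pixels'];b=s['pixels']
o=np.hstack([a[170:470,220:430],b[170:470,220:430]])[:,:,::-1]
cv2.imwrite('pics/w4.png',cv2.resize(o,None,fx=1.9,fy=1.9))
st=readout.sense();print(st['tcp_pos'],yaw(),st['force'],st['finger_gap']*85.4,st['t'])
```

```text
[ 0.60939362 -0.00609567  0.23619295] -20.40475172795846 [ 0.34721381 -0.78915625 -3.45654328] 10.385757850717292 14.9667
```

View pics/w4.png

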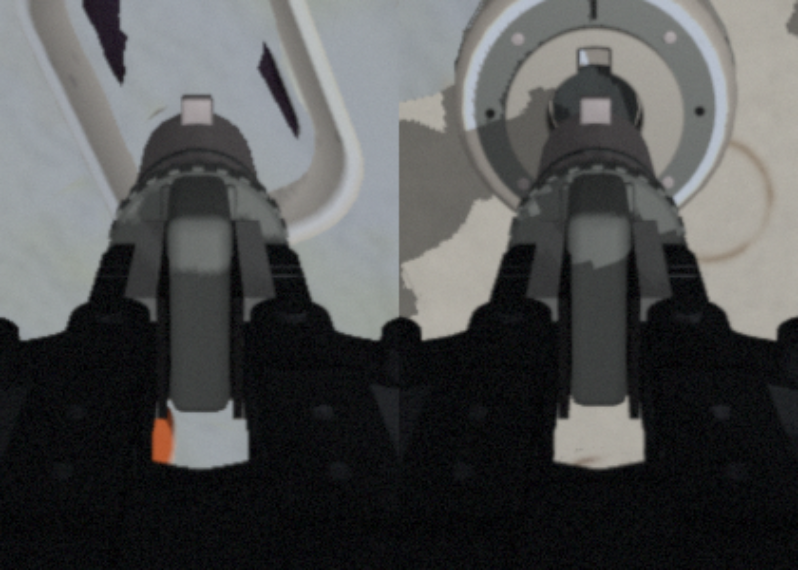

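The side-by-side crops (done capsule left, next capsule right) show the lug at the same place in hand, about (197,110) in both. The socket slot at (594,57) is in line with the lug.

Request:
send_rows(commands="0 0 .05 1 0;0 0 0 1 0;0 0 0 .6 0;0 0 0 .3 0;0 0 0 0 0")

```text
t: 15.38
tcp_pos: [0.6094, -0.0073, 0.1768]
tool_rot: [0.822, 0.57, -0.001, -0.001]
force: [-0.3, -0.8, -1.4]
finger_gap: 0.117
gripper_force: 89.3
```

Request:
send_rows(commands="0 0 0 .15 0;0 0 0 .15 0;0 0 0 .15 0;0 0 0 0 0")

```text
t: 15.72
tcp_pos: [0.6109, -0.0066, 0.1694]
tool_rot: [0.821, 0.57, 0.0, 0.0]
force: [-1.5, -0.2, -1.8]
finger_gap: 0.117
gripper_force: 89.4
```

Request:
send_rows(commands="0 0 0 .15 0;0 0 0 .15 0;0 0 0 0 0")

```text
t: 15.97
tcp_pos: [0.6106, -0.0064, 0.1628]
tool_rot: [0.821, 0.57, -0.0, -0.0]
force: [-1.5, -0.0, -1.9]
finger_gap: 0.118
gripper_force: 89.3
```

Request:
send_rows(commands="0 0 0 .15 0;0 0 0 .15 0;0 0 0 0 0")

```text
t: 16.22
tcp_pos: [0.6107, -0.0063, 0.157]
tool_rot: [0.821, 0.57, -0.0, -0.0]
force: [-1.5, 1.2, 0.4]
finger_gap: 0.118
gripper_force: 89.8
```

Run:
```python
from h import *
st=readout.sense();print(st['tcp_pos'],yaw(),st['force'],st['ft_torque'],st['q'])
```

```text
[ 0.61069403 -0.00634196  0.15698284] -20.450987969450225 [-1.45854168  1.16713095  0.39204286] [0.21054474 0.4080615  0.07108021] [-1.93209882e-01  6.09113381e-01  1.54420397e+00  1.46863201e-04
  9.88969296e-01  1.63646445e-01]
```

Request:
send_rows(commands="0 0 0 .15 0;0 0 0 .15 0;0 0 0 .1 0;0 0 0 0 0")

```text
t: 16.55
tcp_pos: [0.6108, -0.0064, 0.1501]
tool_rot: [0.821, 0.57, -0.0, -0.0]
force: [-3.2, 0.9, 5.6]
finger_gap: 0.118
gripper_force: 90.7
```

Request:
send_rows(commands="0 0 0 .1 0;0 0 0 .1 0;0 0 0 0 0;0 0 0 0 0")

```text
t: 16.88
tcp_pos: [0.6109, -0.0063, 0.147]
tool_rot: [0.821, 0.57, 0.0, 0.0]
force: [-4.5, 2.3, 9.0]
finger_gap: 0.118
gripper_force: 91.0
```

Request:
send_rows(commands="0 0 -.03 .07 0;0 0 0 .05 0;0 0 0 0 0")

```text
t: 17.13
tcp_pos: [0.6109, -0.0063, 0.1467]
tool_rot: [0.821, 0.571, 0.001, 0.001]
force: [-7.3, 1.1, 19.7]
finger_gap: 0.116
gripper_force: 92.7
```

Request:
send_rows(commands="0 0 0 0 .5;0 0 0 0 .8;0 0 0 0 .8;0 0 0 0 .8;0 0 0 0 .8;0 0 0 0 .8;0 0 0 0 .8;0 0 0 0 0")

```text
t: 17.8
tcp_pos: [0.6108, -0.0069, 0.1468]
tool_rot: [0.912, 0.409, 0.001, 0.001]
force: [-6.9, -0.2, 19.8]
finger_gap: 0.113
gripper_force: 92.7
```

Run:
```python
from h import *
st=readout.sense();print(st['tcp_pos'],yaw(),st['force'],st['ft_torque'],st['q'])
```

```text
[ 0.61078381 -0.00688811  0.14675286] -41.702834082956095 [-6.92855266 -0.20469113 19.80493054] [-0.06005387  1.47211957  0.09048161] [-0.19328403  0.62216704  1.55337958 -0.00185058  0.9636533   0.53562183]
```

Request:
send_rows(commands="0 -.015 -.015 0 .8;0 0 0 0 .8;0 0 0 0 .8;0 0 0 0 .8;0 0 0 0 .8;0 0 0 0 .8;0 0 0 0 .8;0 0 0 0 .8;0 0 0 0 .8;0 0 0 0 .8;0 0 0 0 .8;0 0 0 0 .8;0 0 0 0 .8;0 0 0 0 .8;0 0 0 0 .8;0 0 0 0 .8;0 0 0 0 0")

```text
t: 19.22
tcp_pos: [0.6103, -0.0071, 0.1467]
tool_rot: [1.0, -0.025, 0.001, 0.001]
force: [-6.3, -0.1, 20.9]
finger_gap: 0.117
gripper_force: 92.5
```

Run:
```python
from h import *
st=readout.sense();print(st['tcp_pos'],yaw(),st['force'],st['ft_torque'],st['q'])
```

```text
[ 0.61025255 -0.00706729  0.14673637] -92.88068322534188 [-6.32543605 -0.13775171 20.89577665] [-0.14845898  1.59351805  0.15429516] [-0.19352802  0.62170764  1.55451505 -0.0024056   0.96325575  1.42891482]
```

Request:
send_rows(commands="0 0 0 0 .8;0 0 0 0 .8;0 0 0 0 .8;0 0 0 0 .8;0 0 0 0 .8;0 0 0 0 0")

```text
t: 19.72
tcp_pos: [0.6101, -0.0073, 0.1467]
tool_rot: [0.986, -0.164, 0.001, 0.001]
force: [-7.1, -0.5, 20.4]
finger_gap: 0.12
gripper_force: 92.5
```

Run:
```python
from h import *
st=readout.sense();print(st['tcp_pos'],yaw(),st['force'],st['ft_torque'])
```

```text
[ 0.61008379 -0.00726665  0.14673377] -108.85979145331588 [-7.11419564 -0.4678368  20.37027495] [-0.39515267  1.72557784  0.16882465]
```

Request:
send_rows(commands="0 0 0 0 .4;0 0 0 0 .4;0 0 0 0 0")

```text
t: 19.97
tcp_pos: [0.6101, -0.0073, 0.1467]
tool_rot: [0.982, -0.19, 0.001, 0.001]
force: [-6.6, -0.7, 20.5]
finger_gap: 0.119
gripper_force: 92.7
```

Run:
```python
from h import *
st=readout.sense();print(st['tcp_pos'],yaw(),st['force'],st['ft_torque'])
```

```text
[ 0.61005671 -0.00728108  0.1467452 ] -111.89423869151625 [-6.58169087 -0.67693684 20.50188141] [-0.25612446  1.66721687  0.62294617]
```

Request:
send_rows(commands="0 0 0 0 .1;0 0 0 0 0;0 0 0 0 0;0 0 0 0 0;0 0 0 0 0;0 0 0 0 0")

```text
t: 20.47
tcp_pos: [0.6101, -0.0073, 0.1467]
tool_rot: [0.981, -0.193, 0.001, 0.002]
force: [-8.1, 0.6, 20.7]
finger_gap: 0.122
gripper_force: 92.8
```

Run:
```python
from h import *
s=snap('wrist');t=snap('top');o=np.zeros((480,800,3),np.uint8);o[:,:640]=s['pixels'][:,:,::-1]
o[:120,640:]=t['pixels'][200:320,120:280,::-1];o[130:250,640:]=t['pixels'][190:310,270:430,::-1]
cv2.imwrite('pics/w5.png',o)
st=readout.sense();print(st['tcp_pos'],yaw(),st['force'],st['ft_torque'],st['t'])
```

```text
[ 0.61004999 -0.00724785  0.14671555] -112.20872664180641 [-6.983684   -0.61472901 19.46882183] [-0.27077058  1.72625278  0.75574291] 20.5667
```

View pics/w5.png

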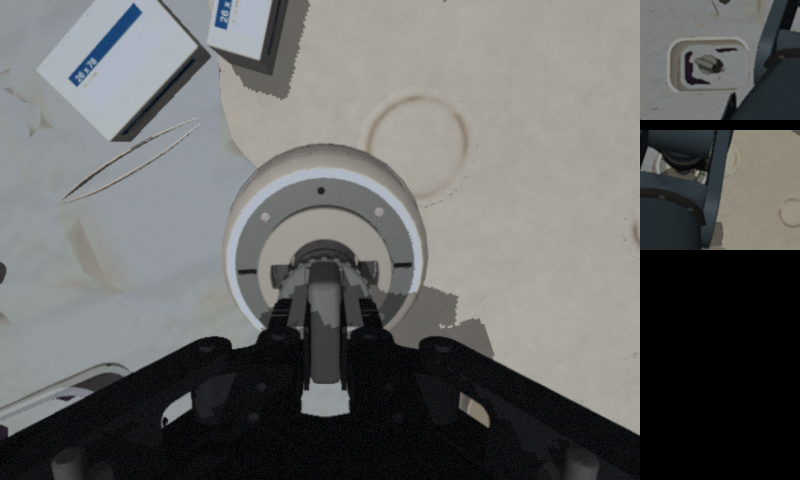

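The wrist view shows the capsule seated, with its wing (325,320) a quarter turn from the slot strokes at (247,271) and (402,265). The done capsule is still upright in the tub.

```bash
python3 -c "
from station import sign_off
print(sign_off())"
```

```text
the job is handed in; nothing more can be done
None
```

The job is handed in at about 20.6 s: the finished capsule stands upright in the tub, and the next one is still gripped in the mill, pushed fully down (about 20 N) and turned clockwise to the stop (about 91°); the judge's verdict was not shown.

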